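# Fold the tympan over onto the inked block

## Task

Fold the hinged tympan board over its hinge line so that it lies flat, sheet side down, over the inked block: push it up from beneath its overhanging free edge with the fingertips, on over the top, and lower it gently without slamming. Then press with the fingertips on the middle of the board's back to tack the sheet to the ink, and move clear. Do not grip or lift anything, do not touch the sheet or the block, and leave the ink can, the brayer and the ink knife where they are.

Things in the scene. Friction and masses are not known exactly. Their poses are not given: they have to be found in the camera images.
- jig: Fixed proofing jig with a plywood base 18 mm thick flat on the bench. Origin on the bench straight below the middle of the hinge line; x along the hinge line, +y to the delivery side (where the open tympan lies), -y to the bed side (where the block lies), z up. The base reaches 160 mm to +y, 190 mm to -y and 120 mm either way along x. All other parts of the jig stay inside that outline.
- jig_hinge (a point): Middle of the hinge axis, 46 mm above the bench, axes as the jig. Aluminium hinge blocks, up to 54 mm above the bench, stand 92 mm either way along the axis. On the delivery side two wooden rests (x = -70 and +70 mm, y = 35 to 145 mm, tops 43 mm above the bench) carry the open tympan; on the bed side two 12 mm high brass stops make a corner round the block.
- tympan (a joint): Angle of the tympan about the hinge line: 0 = open and level on the delivery side, sheet side up; 1.571 = upright; 3.142 = folded over, level above the bed side, sheet side down. It may start partly raised. Stops at 0 and 3.142. A friction hinge: the board stays at whatever angle it is left; moving it takes about 3 N at the free edge on the way up and less on the way down.
- tympan_board: The tympan: a brown rigid wooden board, 200 mm along the hinge line, 6 mm thick, reaching from 14 to 190 mm from the hinge axis, which lies at half its thickness. Origin on the hinge axis; x along it, +y towards the free edge, +z out of the sheet side, -z out of the back. Open and level, its free edge overhangs the base by 30 mm, with a clear space 43 mm high beneath it down to the bench.
- sheet: The clean cream paper sheet with its packing, 184 x 152 mm and 1.5 mm thick, clipped to the sheet side of the tympan, 8 mm inside the board's free and side edges. Same origin and axes as the tympan board. The fingers must not touch it.
- tympan_edge (a point): The middle of the tympan's free edge, at half the board's thickness, 190 mm from the hinge axis. Axes as the tympan board.
- tympan_back (a point): The centre of the tympan's back face (the bare wooden side without the sheet), 102 mm from the hinge axis. Axes as the tympan board. When the tympan is folded over this point is on top, 49 mm above the bench.
- block: Inked lino block, plum coloured on top, 150 mm along the hinge line x 120 mm x 22 mm high, standing loose on the bed side of the base in the corner of the brass stops, its top 40 mm above the bench. Origin at the centre of its underside, about 100 mm from the hinge line. The fingers must not touch it.
- ink_can: Ink can with a rose label, 76 mm across, 55 mm high, loose on the bench. Origin at the centre of its underside. To be left alone.
- brayer: Ink roller lying on the bench: roller 90 mm long, 35 mm across, wire frame, wooden handle; 150 mm long overall, 53 mm high. Origin on the bench under the middle of the roller, roller along its y axis, handle towards its -x. To be left alone.
- ink_knife: Ink knife (flat spatula) 200 mm long lying on the bench, handle towards its -x. To be left alone.

How it is judged:
By the outcome, as a careful person would: the job done as asked, in the order asked, and still so for the second after the job is handed in, with the robot touching nothing.
It also fails if it takes over 51 s, if anything falls off the work surface, if the arm or the gripper's body presses on something with over 40 N, if the wrist force passes 120 N, or if a joint passes its speed limit or range.

## Robot

A 6-joint arm with a two-finger parallel gripper is mounted at the origin on the work surface. World frame = base frame: x ahead of the robot, y to its left, z up, the work surface at z = 0. Lengths are in mm, angles in rad, forces in N, time in s.
With the tool pointing down it reaches from about 350 to 775 mm from the base axis. Payload 7.3 kg.
Tool frame: the origin (TCP) lies at the very end of the fingers, on their centre line; the grasp point (between the pads) lies 19 mm behind it; x points along the fingers, z is the direction in which the jaws open and shut, and the axes are right-handed (so a half turn about x gives the same grasp; the last joint's range is limited). The gripper opens to 92 mm and grips with 3 to 60 N. Pads are 19 mm wide; open, the fingers measure 130 mm over their backs; the gripper's body (75 mm by 190 mm) begins 47 mm behind the grasp point.
Start: joints at [1.032, 0.342, 1.524, -0, 1.275, -0.146], TCP at [200.945, 485.042, 226.741] pointing down, gripper open.
Joint ranges: [-2.53, 2.53], [-0.77, 2.02], [0.04, 2.7], [-1, 4.14], [0.28, 2.66], [-3.11, 3.11]. Speed limits (rad/s): [2.57, 2.57, 3.14, 3.14, 3.14, 3.14].

## Interface

Orientations are given as [roll, pitch, yaw] about the fixed x, y, z axes, in that order (R = Rz(yaw) Ry(pitch) Rx(roll)).
In Python, from plant import * gives the robot as it stands.
- The arm moves only by the tool carry_out, never from a script. Its argument "rows" is a list of rows, each a list of 4 numbers: the shift along the world's x, y, z in mm, then the turn about the world's z in degrees. In form: [[x, y, z, twist], ...]. A call has 1 to 20 rows; each row is the pose to reach, as a shift and turn from the pose measured when the call began; what a row does not reach only later rows make up. A row lasts 1/12 s, in which the tool goes at most 41.7 mm and 7.16 degrees, less where a joint would pass 70% of its speed; a pose out of reach is approached as far as the arm can. A call with a gripper value outside its range is refused whole. "hand" is the finger opening in mm, from 0 to 91.8, set as the call begins (left out, the last holds). The fingers move at their own pace and stop on an object; the grip force is fixed at half the most. Time passes only in rows, so rows that repeat a pose let the fingers close. It gives the time, the measured TCP pose, the force and the opening at its end, in the units of the state.
- get_obs(): the state, without advancing time (a new reading comes with each control period).
- capture(name): name is "side" or "top" or "wrist"; returns the picture (480x640x3 uint8, red, green, blue); there is no depth.
- camera_info(name): a dict with "camera_matrix" (3x3 intrinsics, pixels), "pose" (4x4, takes a point from camera to world coordinates); the wrist camera has in their place "mount" (4x4, takes a point from camera to tool coordinates, whose origin is the TCP and whose axes are the tool frame's). Camera axes: x right, y down, z forward; pixel columns grow to the right and rows downward; lengths in mm; the calibration is good to about 2 mm. A picture is of the moment at which its call begins: read the wrist's pose just before it. camera_info takes no time and is no camera call.
- close_job(): hands the job in, once; it reports no verdict.
The state is a dict: "time": time; "joint_positions": joint angles; "dq": joint speeds; "tau": joint torques, N m; "tool_pos": TCP position; "tcp_rot": TCP orientation; "contact_force": force on the tool from outside, world axes, zero at the start; "moment": the same for the moment, N m; "grip_width": finger opening in mm.
Only numpy, scipy, OpenCV 4.12 (cv2) and the standard library are available. Lean on these libraries where they do the work, as an engineer would, in place of code of your own. Each camera call takes 0.05 s, during which the arm holds its last target. There are 200 camera calls.

## Working session

There is one attempt and no reset: what is moved stays moved. The work goes in short steps, Python scripts to look and compute and a tool call to move; the robot and the scene stay as the last step left them, time stands still between calls to the robot, and variables do not carry over. Pictures are saved under pics/ and viewed, about 8 in all and at most 12, crops included, and the job is handed in when it is done.

Besides the shell and the picture viewer there is one more tool, called after "Call:" in YAML: its name, and indented under it one key for each argument. carry_out: Moves the arm, as the interface text tells. Its arguments: {"type":"object","properties":{"rows":{"type":"array"},"hand":{"type":"number"}},"required":["rows"]}

```bash
mkdir -p pics; ls
python3 - <<'E'
from plant import *
import cv2,numpy as np
o=get_obs();print(o)
for n in("top","side"):
    im=capture(n);cv2.imwrite(f"pics/{n}0.png",im[:,:,::-1]);c=camera_info(n);print(n,np.round(c["camera_matrix"],1).tolist(),np.round(c["pose"],3).tolist())
print(np.round(camera_info("wrist")["mount"],3).tolist())
E
```

```text
pics
{'time': 0.0, 'joint_positions': array([ 1.03199235e+00,  3.42707828e-01,  1.52502999e+00,  3.74829083e-05,
        1.27541098e+00, -1.46007529e-01]), 'dq': array([ 0.00120149, -0.00011862,  0.00037021, -0.00050225,  0.00018261,
       -0.00116804]), 'tau': array([ 4.27217556e-04, -4.31250143e+01, -2.44222766e+01,  7.18495063e-02,
        5.58418385e-02, -1.23923642e-04]), 'tool_pos': array([200.71276134, 484.66778381, 226.04817539]), 'tcp_rot': array([ 2.9725563 ,  1.56923977, -2.13264007]), 'contact_force': array([-0.51629432, -0.01457084, -0.43523545]), 'moment': array([ 0.03883368, -0.03006527, -0.04831603]), 'grip_width': 92.08777911835215}
top [[450.7, 0.0, 321.9], [0.0, 450.7, 236.3], [0.0, 0.0, 1.0]] [[-0.022, -0.997, 0.079, 448.925], [-1.0, 0.022, -0.008, -26.312], [0.007, -0.079, -0.997, 993.655], [0.0, 0.0, 0.0, 1.0]]
side [[615.7, 0.0, 319.4], [0.0, 615.7, 235.4], [0.0, 0.0, 1.0]] [[0.82, -0.397, 0.412, 103.836], [-0.571, -0.54, 0.618, -708.584], [-0.023, -0.742, -0.67, 798.935], [0.0, 0.0, 0.0, 1.0]]
[[0.001, -0.251, 0.968, -158.795], [0.0, -0.968, -0.251, 68.013], [1.0, 0.0, -0.001, 0.145], [0.0, 0.0, 0.0, 1.0]]
```

View pics/top0.png

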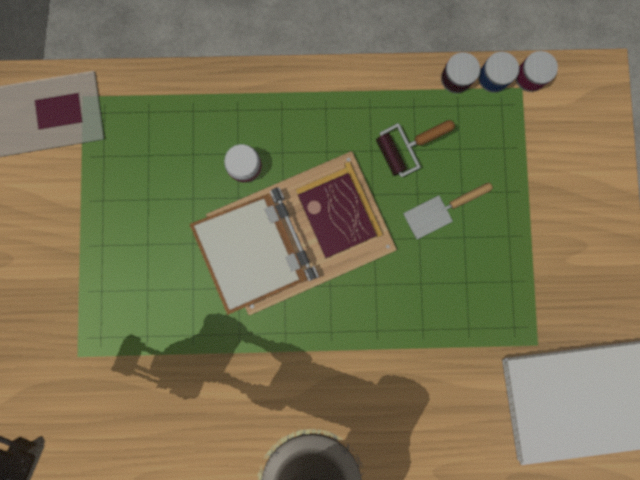

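View pics/side0.png

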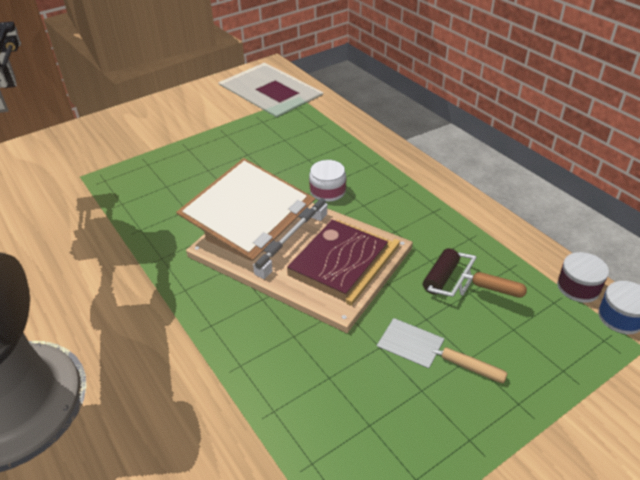

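```bash
cat > h.py <<'E'
import numpy as np,cv2
from plant import *
def ray(n,p):
    c=camera_info(n);P=np.array(c["pose"]);d=P[:3,:3]@np.linalg.inv(c["camera_matrix"])@np.array([*p,1.]);return P[:3,3],d/np.linalg.norm(d)
def plane(n,p,z):
    o,d=ray(n,p);return o+d*(z-o[2])/d[2]
def tri(a,b):
    (o1,d1),(o2,d2)=ray("top",a),ray("side",b)
    s=np.linalg.lstsq(np.c_[d1,-d2],o2-o1,rcond=None)[0]
    p,q=o1+s[0]*d1,o2+s[1]*d2;return (p+q)/2,np.linalg.norm(p-q)
def proj(n,X):
    c=camera_info(n);P=np.linalg.inv(c["pose"]);q=c["camera_matrix"]@(P[:3,:3]@X+P[:3,3]);return q[:2]/q[2]
E
python3 - <<'E'
from h import *
np.set_printoptions(precision=1,suppress=True)
for p in[(352,153),(396,249),(249,314)]:print(plane("top",p,18))
for p in[(412,242),(348,326),(189,252)]:print('s',plane("side",p,18))
t,s=[cv2.imread(f"pics/{n}0.png") for n in("top","side")]
for n,im in(("top",t),("side",s)):
    m=((im.min(2)>150)*255).astype(np.uint8)
    m=cv2.morphologyEx(m,cv2.MORPH_OPEN,np.ones((3,3)))
    x0,y0,x1,y1=(185,195,300,320) if n=="top" else(170,150,325,260)
    k=np.zeros_like(m);k[y0:y1,x0:x1]=m[y0:y1,x0:x1]
    c=max(cv2.findContours(k,0,2)[0],key=cv2.contourArea);print(n,cv2.contourArea(c),cv2.approxPolyDP(c,4,True)[:,0].tolist())
a=cv2.resize(t[140:330,180:410],None,fx=2.6,fy=2.6,interpolation=2)
b=cv2.resize(s[150:340,170:420],None,fx=3.1,fy=3.1,interpolation=2)
cv2.imwrite("pics/tc.png",a);cv2.imwrite("pics/sc.png",b)
E
```

```text
[ 709.2 -105.    18. ]
[ 495.3 -194.6   18. ]
[363.1 125.2  18. ]
s [ 712.5 -104.8   18. ]
s [ 495.7 -195.7   18. ]
s [363. 118.  18.]
top 6025.5 [[263, 201], [197, 226], [229, 306], [295, 278], [274, 226], [266, 219]]
side 5819.5 [[243, 161], [184, 212], [250, 250], [265, 243], [267, 233], [290, 211], [296, 212], [305, 195]]
```

View pics/tc.png

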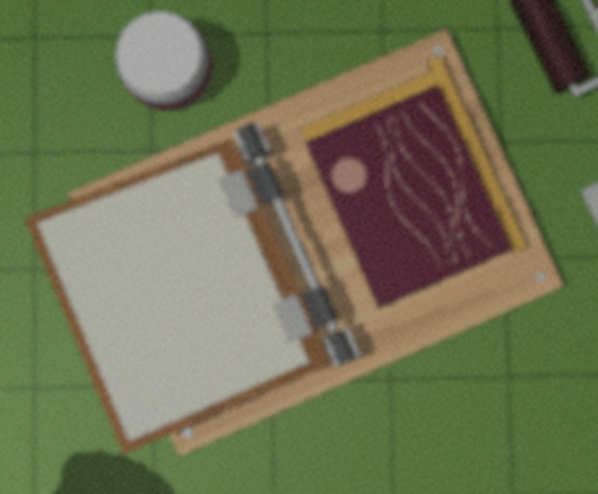

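View pics/sc.png

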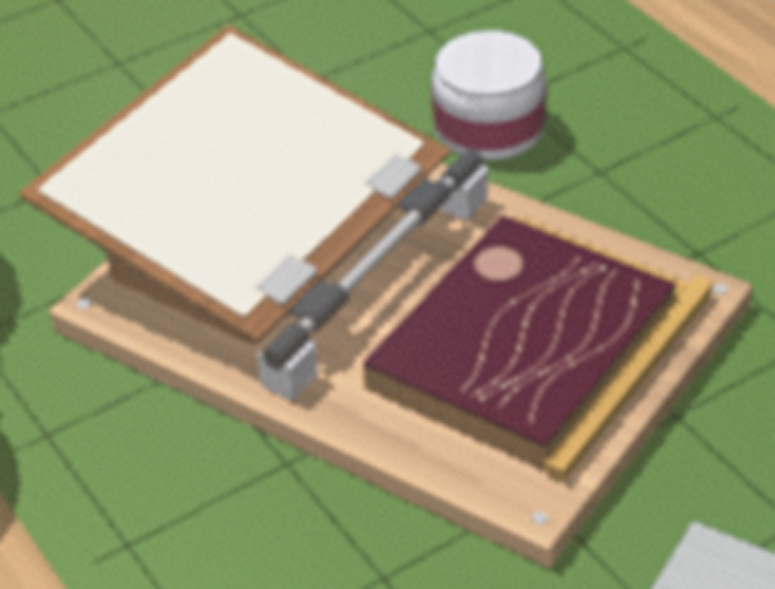

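Run:
```python
from h import *
np.set_printoptions(precision=2,suppress=True)
O=np.array([531,22.5,46]);x=np.array([.923,.385,0]);y=np.array([-.385,.923,0])
for a,b in[((228,313.8),(177.3,211.6)),((190.8,223.8),(244.2,159.3)),((229,306),(184,212)),((197,226),(243.5,162))]:
    p,e=tri(a,b);d=p-O;print(p,e,'jig',d@x,d@y,d[2],np.arctan2(d[2],d@y),np.hypot(d[2],d@y))
# hinge blob ends, ink can
print((plane("top",(277.5,195),54)-O)@np.c_[x,y],(plane("top",(312,272),54)-O)@np.c_[x,y])
p=plane("top",(242,161),55);print('can',p,(p-O)@np.c_[x,y])
```

```text
[370.42 156.39  85.92] 0.060915692343757384 jig -96.66966841909158 185.40279608695525 39.917268500250316 0.2120631272468373 189.65121966753122
[552.58 231.18  83.03] 0.2357790739047982 jig 100.26356225688531 184.30535337055645 37.02580403730025 0.19825484147744732 187.9876949314881
[383.97 156.44  78.24] 2.7062079267333203 jig -84.14341965864091 180.23776979118696 32.24107034936742 0.177008618334866 183.0987172990946
[545.99 218.41  86.58] 3.0034328538276687 jig 89.26343609462513 175.05209925444208 40.584721092207474 0.22781872104502976 179.69517811983525
[88.93  0.64] [-88.4   -0.47]
can [686.9 131.2  55. ] [185.74  40.31]
```

Run:
```python
from h import *
from scipy.spatial.transform import Rotation as R
np.set_printoptions(precision=3,suppress=True)
o=get_obs();M=R.from_euler("xyz",o["tcp_rot"]).as_matrix();print(M)
a=np.degrees(np.arctan2(M[1,2],M[0,2]));d=(22.64-a+90)%180-90;print(a,d)
J=lambda y,z,x=0:np.array([531+.923*x-.385*y,22.5+.385*x+.923*y,z])
for y,z in((225,226),(225,62),(-102,49)):print(J(y,z),J(y,z)-o["tool_pos"])
```

```text
[[-0.001 -0.924  0.383]
 [-0.001  0.383  0.924]
 [-1.     0.    -0.001]]
67.49358193911814 -44.85358193911814
[444.375 230.175 226.   ] [ 243.62  -254.532   -0.104]
[444.375 230.175  62.   ] [ 243.62  -254.532 -164.104]
[570.27  -71.646  49.   ] [ 369.515 -556.353 -177.104]
```

Call:
carry_out:
  rows:
    - [20,-21,0,-4]
    - [41,-42,0,-8]
    - [61,-64,0,-12]
    - [81,-85,0,-16]
    - [101,-106,0,-20]
    - [122,-127,0,-24]
    - [142,-148,0,-28]
    - [162,-170,0,-32]
    - [183,-191,0,-36]
    - [203,-212,0,-40]
    - [223,-233,0,-43]
    - [244,-254,0,-45]
    - [244,-254,-40,-45]
    - [244,-254,-80,-45]
    - [244,-254,-120,-45]
    - [244,-254,-150,-45]
    - [244,-254,-168,-45]
    - [244,-254,-168,-45]
  hand: 0

```text
time: 1.6
tool_pos: [441.9, 229.6, 54.1]
tcp_rot: [3.066, 1.561, -2.825]
contact_force: [-1.0, -0.6, 0.3]
grip_width: 0.1
```

Run:
```python
from h import *
o=get_obs();print(o["time"],o["tool_pos"],o["tcp_rot"],o["contact_force"],o["grip_width"])
w=capture("wrist");s=capture("side")[100:340,100:420]
a=cv2.resize(s,(640,480));cv2.imwrite("pics/a.png",np.vstack([w,a])[:,:,::-1][::1]);im=np.hstack([cv2.resize(w,(400,300)),cv2.resize(s,(400,300))]);cv2.imwrite("pics/a1.png",im[:,:,::-1])
```

```text
1.6 [441.88086806 229.62950092  54.13912813] [ 3.06576391  1.56080385 -2.82498507] [-0.99474958 -0.56110283  0.29474522] 0.10301152089644194
```

View pics/a1.png

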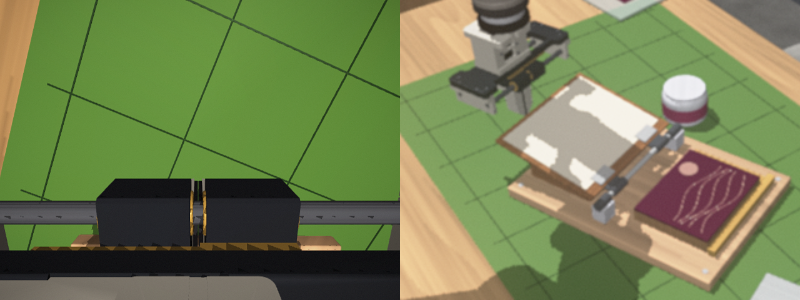

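Call:
carry_out:
  rows:
    - [4,-9,0,0]
    - [8,-18,0,0]
    - [8.5,-20.3,0,0]
    - [9.2,-22.1,0,0]
    - [10,-24,0,0]
    - [10.4,-24.9,0,0]
    - [10.8,-25.8,0,0]
    - [11.2,-26.8,0,0]
    - [11.2,-26.8,0,0]

```text
time: 2.45
tool_pos: [455.0, 206.7, 58.7]
tcp_rot: [1.808, 1.566, 2.2]
contact_force: [-6.0, 16.0, 3.0]
grip_width: 0.4
```

Call:
carry_out:
  rows:
    - [0.4,-0.9,1,0]
    - [0.5,-1.2,3,0]
    - [0.6,-1.5,5,0]
    - [0.8,-1.9,7,0]
    - [1.0,-2.4,9,0]
    - [1.2,-2.9,11,0]
    - [1.5,-3.5,13,0]
    - [1.8,-4.2,15,0]
    - [2.0,-4.7,17,0]
    - [2.2,-5.3,18.5,0]

```text
time: 3.28
tool_pos: [456.5, 203.1, 77.6]
tcp_rot: [1.693, 1.563, 2.084]
contact_force: [-4.1, 12.3, 0.5]
grip_width: 0.4
```

```bash
cat > st.py <<'E'
from h import *
import sys
o=get_obs();p=o["tool_pos"];d=p-[531,22.5,0]
print(round(o["time"],2),"jig",np.round([d@[.923,.385,0],d@[-.385,.923,0],p[2]],1),"F",np.round(o["contact_force"],1))
if len(sys.argv)>1:
    s=capture("side");cv2.imwrite("pics/%s.png"%sys.argv[1],cv2.resize(s[60:360,80:480],(640,480))[:,:,::-1])
    # sheet/board free corners seen in side picture
E
python3 st.py b
```

```text
3.28 jig [  0.7 195.4  77.6] F [-4.1 12.3  0.5]
```

View pics/b.png

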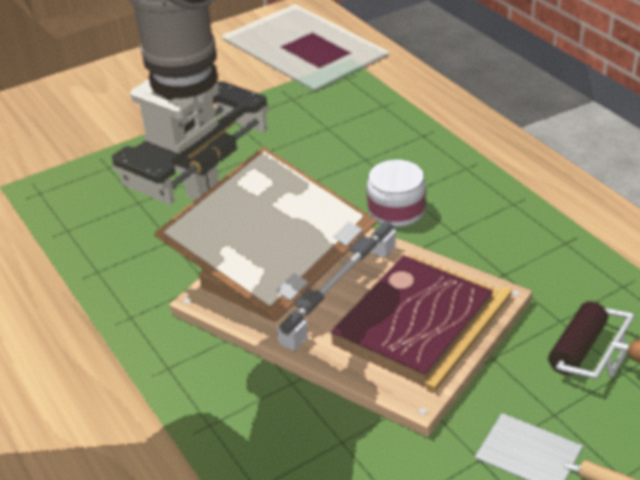

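```bash
cat >> h.py <<'E'
O=np.array([531,22.5,46]);jx=np.array([.923,.385,0]);jy=np.array([-.385,.923,0])
def edge(th,x):return O+x*jx+190*np.cos(th)*jy+np.array([0,0,190*np.sin(th)])
E
python3 - <<'E'
from h import *
for t in np.arange(.1,.5,.05):print(round(t,2),proj("side",edge(t,-98)).round(1),proj("side",edge(t,99)).round(1))
E
```

```text
0.1 [177.3 220.1] [242.8 166.2]
0.15 [176.9 216.4] [242.8 162.6]
0.2 [176.6 212.8] [243. 159.]
0.25 [176.6 209.2] [243.3 155.5]
0.3 [176.8 205.8] [243.9 152.1]
0.35 [177.1 202.4] [244.6 148.8]
0.4 [177.7 199.2] [245.5 145.6]
0.45 [178.5 196.1] [246.6 142.4]
```

Call:
carry_out:
  rows:
    - [0.8,-1.8,2,0]
    - [1.4,-3.2,5,0]
    - [2.0,-4.8,9,0]
    - [2.5,-6,13,0]
    - [3.2,-7.6,17,0]
    - [4.0,-9.5,21,0]
    - [4.8,-11.4,25,0]
    - [5.6,-13.4,30,0]
    - [6.5,-15.4,34,0]
    - [7.3,-17.6,38,0]
    - [8.2,-19.8,42,0]
    - [9.2,-22.2,46,0]
    - [10.2,-24.5,50,0]
    - [11.2,-26.8,53,0]
    - [12.2,-29.4,57,0]
    - [13.3,-32,60,0]
    - [14.4,-34.5,63,0]
    - [14.8,-35.5,65,0]

```text
time: 4.83
tool_pos: [469.8, 171.2, 144.8]
tcp_rot: [1.514, 1.556, 1.905]
contact_force: [-10.1, 16.9, 12.2]
grip_width: 0.1
```

```bash
python3 st.py c
```

```text
4.83 jig [  0.8 160.9 144.8] F [-10.1  16.9  12.2]
```

View pics/c.png

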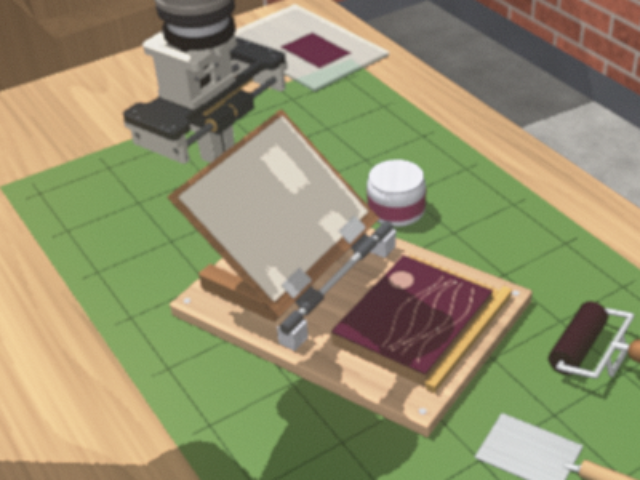

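Call:
carry_out:
  rows:
    - [1.5,-3.8,4,0]
    - [3.3,-8,9,0]
    - [5,-12,13,0]
    - [6.7,-16,18,0]
    - [8.4,-20,22,0]
    - [10,-24,25.5,0]
    - [11.8,-28.2,29,0]
    - [13.5,-32.4,32.5,0]
    - [15.2,-36.6,36,0]
    - [17,-40.8,39.5,0]
    - [19,-45.4,42.5,0]
    - [20.9,-50,45.5,0]
    - [22.8,-54.6,48,0]
    - [24.7,-59.2,51,0]
    - [26.6,-63.8,53.5,0]
    - [28.6,-68.7,56,0]
    - [30.7,-73.6,58,0]
    - [32.7,-78.5,60,0]
    - [34.8,-83.4,62,0]
    - [36.8,-88.3,63.5,0]

```text
time: 6.55
tool_pos: [506.9, 82.0, 208.5]
tcp_rot: [1.535, 1.557, 1.926]
contact_force: [0.4, 2.3, -0.4]
grip_width: 0.1
```

```bash
python3 st.py d
```

```text
6.55 jig [  0.7  64.2 208.5] F [ 0.4  2.3 -0.4]
```

Call:
carry_out:
  rows:
    - [2,-4.7,1.5,0]
    - [4,-9.5,3,0]
    - [6,-14.5,4,0]
    - [8,-19.5,5,0]
    - [10.3,-24.7,5.5,0]
    - [12.3,-29.5,5.5,0]
    - [14.3,-34.5,5.5,0]
    - [16.5,-39.5,5.5,0]
    - [18.5,-44.5,5.5,0]
    - [20.5,-49,5.5,0]
    - [22.5,-54,5.5,0]
    - [24.5,-58.8,5,0]
    - [26.5,-63.7,4.5,0]
    - [28.6,-68.7,4,0]
    - [30.7,-73.5,3.5,0]
    - [32.5,-78,2.5,0]
    - [34.5,-82.5,1.5,0]
    - [36.4,-87.2,0.3,0]
    - [38.3,-91.8,-1,0]
    - [40.1,-96.2,-2.5,0]

```text
time: 8.27
tool_pos: [547.5, -15.4, 206.0]
tcp_rot: [1.532, 1.557, 1.922]
contact_force: [0.3, 1.8, 0.5]
grip_width: 0.6
```

```bash
python3 st.py e
```

```text
8.27 jig [  0.6 -41.3 206. ] F [0.3 1.8 0.5]
```

View pics/e.png

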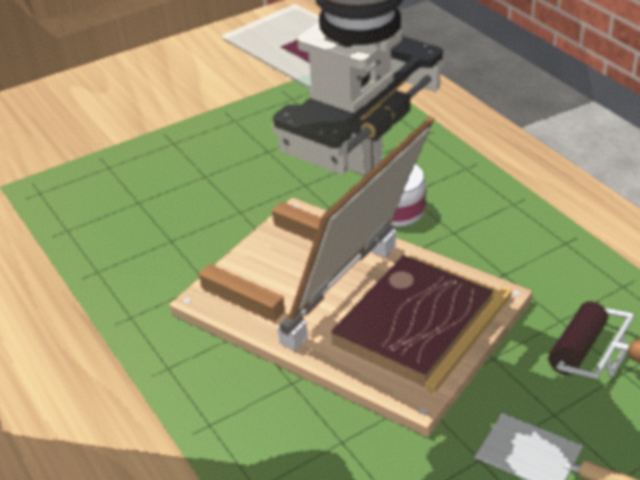

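Call:
carry_out:
  rows:
    - [1.6,-3.9,-2,0]
    - [3.2,-7.8,-4.2,0]
    - [4.9,-11.6,-6.6,0]
    - [6.5,-15.5,-9,0]
    - [8.1,-19.4,-11.4,0]
    - [9.8,-23.4,-13.8,0]
    - [11.4,-27.3,-16.3,0]
    - [13.1,-31.3,-18.8,0]
    - [14.7,-35.2,-21.4,0]
    - [16.4,-39.2,-24,0]
    - [17.9,-42.8,-27,0]
    - [19.3,-46.4,-30.1,0]
    - [20.8,-49.9,-33.3,0]
    - [22.3,-53.4,-36.5,0]
    - [23.8,-57,-39.8,0]
    - [25,-60,-43.4,0]
    - [26.3,-63.1,-47,0]
    - [27.6,-66.2,-50.7,0]
    - [28.9,-69.3,-54.4,0]
    - [30.2,-72.4,-58.2,0]

```text
time: 9.98
tool_pos: [578.0, -88.8, 147.1]
tcp_rot: [1.552, 1.558, 1.942]
contact_force: [-0.7, 0.7, 0.6]
grip_width: 0.8
```

```bash
python3 st.py f
```

```text
9.98 jig [   0.5 -120.8  147.1] F [-0.7  0.7  0.6]
```

Call:
carry_out:
  rows:
    - [0.9,-2.1,-3.2,0]
    - [1.7,-4.1,-6.5,0]
    - [2.5,-6,-9.8,0]
    - [3.3,-7.9,-13.2,0]
    - [4.1,-9.8,-16.6,0]
    - [4.9,-11.6,-20,0]
    - [5.6,-13.4,-23.7,0]
    - [6.3,-15.1,-27.5,0]
    - [7,-16.7,-31.3,0]
    - [7.7,-18.3,-35.1,0]
    - [8.3,-19.8,-38.9,0]
    - [8.9,-21.3,-42.7,0]
    - [9.4,-22.6,-46.7,0]
    - [9.9,-23.8,-50.7,0]
    - [10.4,-24.9,-54.6,0]
    - [10.8,-26,-58.6,0]
    - [11.2,-27,-62.6,0]
    - [11.6,-27.8,-66.6,0]
    - [11.8,-28.4,-69,0]
    - [12,-28.8,-71,0]

```text
time: 11.7
tool_pos: [589.8, -118.1, 74.9]
tcp_rot: [1.638, 1.557, 2.027]
contact_force: [-0.3, -0.0, 0.6]
grip_width: 0.6
```

```bash
python3 st.py g
```

```text
11.7 jig [ 1.000e-01 -1.524e+02  7.490e+01] F [-0.3 -0.   0.6]
```

View pics/g.png

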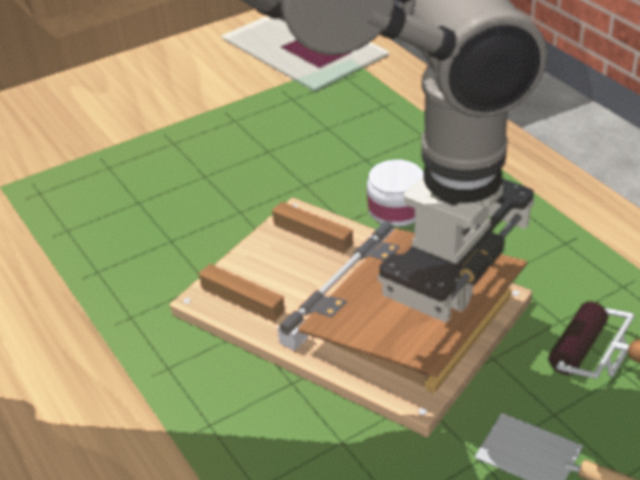

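Call:
carry_out:
  rows:
    - [0,0,-1.5,0]
    - [0.1,-0.2,-3,0]
    - [0.2,-0.4,-4.5,0]
    - [0.2,-0.6,-6,0]
    - [0.3,-0.8,-7.5,0]
    - [0.4,-1,-9,0]
    - [0.4,-1,-10.5,0]
    - [0.5,-1.2,-12,0]
    - [0.5,-1.2,-13.5,0]
    - [0.5,-1.2,-15,0]
    - [0.5,-1.2,-16.5,0]
    - [0.5,-1.2,-18,0]
    - [0.5,-1.2,-19.3,0]
    - [0.5,-1.2,-20.5,0]
    - [0.5,-1.2,-21.5,0]
    - [0.5,-1.2,-22.3,0]
    - [0.5,-1.2,-23,0]
    - [0.5,-1.2,-23,0]

```text
time: 13.25
tool_pos: [590.1, -119.3, 51.4]
tcp_rot: [1.666, 1.557, 2.056]
contact_force: [-0.4, -0.9, 1.2]
grip_width: 0.6
```

Call:
carry_out:
  rows:
    - [0,0,-0.5,0]
    - [0,0,-1,0]
    - [0,0,-1.5,0]
    - [0,0,-2,0]
    - [0,0,-2.3,0]
    - [0,0,-2.3,0]

```text
time: 13.75
tool_pos: [590.1, -119.3, 49.4]
tcp_rot: [1.658, 1.557, 2.047]
contact_force: [-0.9, -0.1, 3.0]
grip_width: 0.6
```

Call:
carry_out:
  rows:
    - [0,0,-0.4,0]
    - [0,0,-0.8,0]
    - [0,0,-1.2,0]
    - [0,0,-1.6,0]
    - [0,0,-2,0]
    - [0,0,-2,0]

```text
time: 14.25
tool_pos: [590.2, -119.3, 49.1]
tcp_rot: [1.622, 1.557, 2.012]
contact_force: [-4.9, 0.6, 14.2]
grip_width: 0.7
```

Call:
carry_out:
  rows:
    - [0,0,5,0]
    - [0,0,14,0]
    - [0,0,18,0]
    - [-5,12,18,0]
    - [-10,24,18,0]
    - [-15,36,18,0]
    - [-20,47.7,18,0]
    - [-20,47.7,15,0]
    - [-20,47.7,10,0]
    - [-20,47.7,6,0]
    - [-20,47.7,4,0]
    - [-20,47.7,2.5,0]
    - [-20,47.7,1.5,0]
    - [-20,47.7,0.8,0]
    - [-20,47.7,0,0]
    - [-20,47.7,-0.6,0]
    - [-20,47.7,-1.2,0]
    - [-20,47.7,-1.2,0]

```text
time: 15.75
tool_pos: [570.3, -72.0, 49.2]
tcp_rot: [1.588, 1.558, 1.978]
contact_force: [-3.8, 0.4, 9.3]
grip_width: 0.6
```

Contact made on the middle of the back; press firmer and hold, then release upward.

Call:
carry_out:
  rows:
    - [0,0,-0.7,0]
    - [0,0,-1.4,0]
    - [0,0,-2.1,0]
    - [0,0,-2.8,0]
    - [0,0,-3.2,0]
    - [0,0,-3.2,0]
    - [0,0,-3.2,0]
    - [0,0,-3.2,0]
    - [0,0,-3.2,0]
    - [0,0,-3.2,0]
    - [0,0,-3.2,0]
    - [0,0,-3.2,0]

```text
time: 16.75
tool_pos: [570.6, -72.1, 49.0]
tcp_rot: [1.47, 1.56, 1.859]
contact_force: [-7.9, 1.6, 23.3]
grip_width: 0.1
```

Call:
carry_out:
  rows:
    - [0,0,-1.5,0]
    - [0,0,-3,0]
    - [0,0,-4,0]
    - [0,0,-4,0]
    - [0,0,-4,0]
    - [0,0,-4,0]
    - [0,0,-4,0]
    - [0,0,-4,0]

```text
time: 17.42
tool_pos: [570.8, -72.2, 48.9]
tcp_rot: [1.289, 1.561, 1.679]
contact_force: [-9.9, 3.2, 30.6]
grip_width: 0.7
```

Call:
carry_out:
  rows:
    - [0,0,3,0]
    - [0,0,8,0]
    - [0,0,20,0]
    - [0,0,45,0]
    - [0,0,80,0]
    - [0,0,115,0]
    - [0,0,150,0]
    - [-10,20,180,0]
    - [-25,50,180,0]
    - [-40,80,180,0]
    - [-55,115,180,0]
    - [-70,150,180,0]
    - [-85,185,180,0]
    - [-100,220,180,0]
    - [-115,255,180,0]
    - [-130,290,180,0]
    - [-140,320,180,0]
    - [-150,340,180,0]
    - [-150,340,180,0]
    - [-150,340,180,0]

```text
time: 19.08
tool_pos: [420.3, 268.5, 228.7]
tcp_rot: [1.317, 1.561, 1.71]
contact_force: [-0.2, -0.0, -0.6]
grip_width: 0.5
```

```bash
python3 st.py h
```

```text
19.08 jig [ -7.4 269.7 228.7] F [-0.2 -0.  -0.6]
```

View pics/h.png

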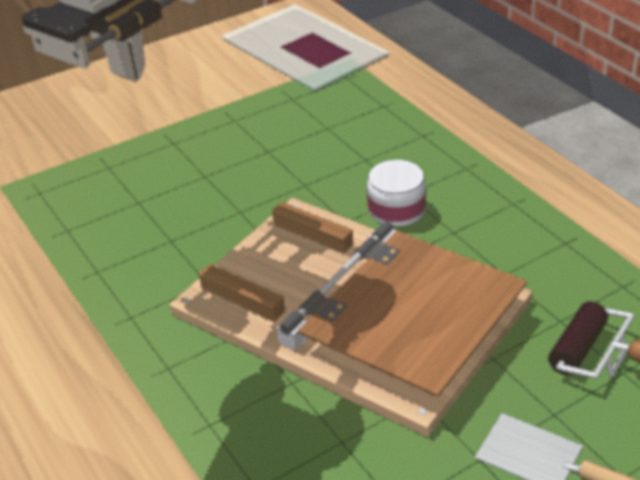

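```bash
python3 -c "
from plant import *
print(close_job())"
```

```text
the job is handed in; nothing more can be done
None
```

The tympan is folded over and lies flat, sheet side down, on the block, and I handed the job in at about 19 s. No verdict was reported.

- **Fold:** The board started raised about 0.2 rad. The tool only points straight down, so the closed fingertips pushed inward and upward against the lower corner of the free edge, not from squarely underneath. The first lift slipped slightly: the board rose about 12 mm for 19 mm of finger travel, and I followed it up from there.
- **Lowering:** Past upright, the fingertips followed the board's back down. Forces read after each move were 3 N or less until it met its stop.
- **Press:** I pressed the middle of the back for over a second, building to about 31 N. The fingertips then read 49 mm above the bench, the height given for the folded board.
- **Last checks:** The arm is clear and the force reads about 0. The last side picture shows the board flat and the can, brayer and knife where they were, as far as that view shows. The block and sheet are hidden under the board, so I could not see them or the tack itself.

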